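Seat the weighing tray on the portion scale and tare it

TASK

Lift the steel weighing tray by its wooden handle and seat it on the portion scale with its three ball feet fully home in the cone, the groove and the flat of the scale's carrier, the foot under the tray's blue dot in the brass cone; the carrier is never quite centred on the scale, so feel the feet in, and never press the tray on the scale with more than 2 kg (20 N). Let go of the tray, then press the orange tare button fully down and leave it up again, with the tray still home. Leave everything else where it stands.

Things in the scene. Friction and masses are not known exactly. Their poses are not given: they have to be found in the camera images.
- tray: Loose steel weighing tray, 0.28 to 0.44 kg, 150 mm (x) by 110 mm (y), z up. Origin: centre of its underside, level with the undersides of its three ball feet (z = 0 standing on the counter). Floor plate 22 to 25 mm above the origin, 12 mm rims on three sides (+x open), a bow handle above the middle. A blue dot on the floor plate marks the foot that belongs in the cone.
- handle (a point): Centre of the tray's handle, a wooden bar 90 mm long (along the tray's x), 12 mm wide (y) and 14 mm high, 88 mm above the tray's origin, on two 6 mm posts at x = -36 and +36 mm. It can be pinched from above, the fingers on either side in y.
- foot_cone (a point): Centre of the 12 mm ball foot that belongs in the cone, at (-48, -32, 6) mm in the tray's frame. A ball that is home has its centre 58.5 mm above the counter, 3.5 mm lower than when it stands on the carrier's top; all three home, the tray is level with its origin 52.5 mm above the counter. Balls and seats are polished (friction about 0.3).
- foot_groove (a point): Centre of the 12 mm ball foot that belongs in the groove, at (48, -32, 6) mm in the tray's frame.
- foot_flat (a point): Centre of the 12 mm ball foot that belongs on the flat, at (0, 36, 6) mm in the tray's frame.
- scale: Portion scale, fixed to the counter: white housing 248 mm (x, -132 to +116) by 200 mm (y), up to 42 mm high, display and tare button at its -x side. Origin at counter level, z up. An aluminium carrier plate stands on it (see deck). Under more than 6 N of downward force the carrier gives by about 0.4 mm per newton for 4 mm, then it is hard; sideways it does not shift.
- deck (a point): Nominal centre of the carrier's top, at (30, 0, 56) mm in the scale's frame. The real carrier is not measured: a plate 160 by 124 mm, up to 9 mm off in x and in y and turned up to 0.08 rad. Its seats match the feet: cone at (-48, -32) mm, brass, mouth 12 mm, blue dot beside it; vee groove along x at (48, -32), 12 by 34 mm; flat pocket at (0, 36), 28 mm square, 3.5 mm deep. Flanks 45 degrees.
- tare_top (a point): Centre of the top of the round orange tare button (22 mm wide), at (-96, -58, 61) mm in the scale's frame; it is pressed straight down. Its grey collar ends 9 mm below its top.
- tare (a joint): Travel of the tare button in m: 0 released, 0.005 fully down; its spring starts at 1.5 N and takes 5 N fully down; it springs back.
- caddy: Charcoal plastic caddy with a push-release button lid, 121 by 141 mm, 151 mm high, origin under its centre.
- scoop: Aluminium scoop lying on the counter, about 175 mm long (along its x), 54 mm wide, 27 mm high.
- egg_cup: White ceramic egg cup, 48 mm wide, 60 mm high, origin under its centre.
- jar_opener: Wooden jar opener lying flat, 230 mm long (along its x), 74 mm wide, 17 mm high.
- clear_box: Clear acrylic box with lid and spring clip, 104 by 144 mm, 76 mm high, origin under its centre.
- jar: Amber glass jar, 76 mm wide, 120 mm high, origin under its centre.
- mug: Blue ceramic mug, 80 mm wide, 90 mm high, origin under its centre.
Mind the look-alikes: they are no part of the job. What is shaped like the tray but red or turquoise is not meant.

How it is judged:
By the outcome, as a careful person would: the job done as asked, in the order asked, and still so for the second after the job is handed in, with the robot touching nothing.
It also fails if it takes over 72 s, if anything falls off the work surface, if the arm or the gripper's body presses on something with over 40 N, if the wrist force passes 120 N, or if a joint passes its speed limit or range.

ROBOT

A 7-joint arm with a two-finger parallel gripper is mounted at the origin on the work surface. World frame = base frame: x ahead of the robot, y to its left, z up, the work surface at z = 0. Lengths are in mm, angles in rad, forces in N, time in s.
With the tool pointing down it reaches from about 400 to 875 mm from the base axis. Payload 4.4 kg.
Tool frame: the origin (TCP) lies on the centre line of the jaws, within the pads' length; the fingertips stand ctrl.nose_length ahead of it and the grasp point (between the pads) lies 6 mm ahead of it (ctrl.nose_length is the distance from the TCP to the fingertips, in mm); z points along the fingers, y is the direction in which the jaws open and shut (so a half turn about z gives the same grasp; the last joint's range is limited). The gripper opens to 85 mm and grips with 20 to 120 N. Pads are 22 mm wide; open, the fingers measure 114 mm over their backs; the gripper's body (76 mm by 85 mm) begins 54 mm behind the grasp point. The pads swing forward as they close: fully open they stand 13 mm farther back than shut.
Start: joints at [-1.194, 0.628, 0.038, 1.517, -0.027, 0.996, -0.02], TCP at [278.486, 587.335, 256.313] pointing down, gripper open.
Joint ranges: [-3.06, 3.06], [-0.37, 2.12], [-1.25, 1.32], [0.18, 2.47], [-1.1, 4.24], [0.23, 1.98], [-2.94, 2.94]. Speed limits (rad/s): [2.57, 2.57, 3.14, 3.14, 3.14, 3.14, 3.14].

INTERFACE

Orientations are given as [roll, pitch, yaw] about the fixed x, y, z axes, in that order (R = Rz(yaw) Ry(pitch) Rx(roll)).
In Python, from cell import ctrl, vision gives the robot as it stands. The module is installed in compiled form; this text tells all that it offers.
- The arm moves only by the shell command python3 -m inch 'ROWS'. ROWS is a JSON object of lists of equal length, an entry for each row: "travel": the shift along the tool's x, y, z in cm, a list of three; "twist": the turn about the tool's z in degrees; "fingers": the finger opening in cm, from 0 to 8.54. A call has exactly 10 rows; each row is the pose to reach, as a shift and turn from the pose commanded when the call began, along the tool's axes at that moment; what a row does not reach only later rows make up. A row lasts 1/12 s, in which the tool goes at most 41.7 mm and 7.16 degrees, less where a joint would pass 70% of its speed; a pose out of reach is approached as far as the arm can. A call with a gripper value outside its range is refused whole. The fingers move at their own pace and stop on an object; the grip force is fixed at half the most. Time passes only in rows, so rows that repeat a pose let the fingers close, or fill a call up. It gives the time, the measured TCP pose, the force and the opening at its end, in the units of the state.
- ctrl.read_state(): the state, without advancing time (a new reading comes with each control period).
- vision.get_image(name): name is "side" or "top"; returns a dict with "frame" (420x560x3 uint8, red, green, blue), "fx", "fy", "cx", "cy" (pixels), "k1" (the pictures are not rectified: a ray, as slopes to the right and down, at radius r is drawn at 1 + k1 r^2 times it, then the intrinsics apply), "position" and "orientation" of the camera in the world. Camera axes: x right, y down, z forward; pixel columns grow to the right and rows downward; lengths in mm; the calibration is good to about 2 mm. A picture is of the moment at which its call begins. There is no depth.
- ctrl.finish_job(): hands the job in, once; it reports no verdict.
The state is a dict: "clock": time; "qpos": joint angles; "qd": joint speeds; "tau": joint torques, N m; "eef_pos": TCP position; "tool_rot": TCP orientation; "force": force on the tool from outside, world axes, zero at the start; "torque": the same for the moment, N m; "width": finger opening in mm.
Only numpy, scipy, OpenCV 4.12 (cv2) and the standard library are available. Lean on these libraries where they do the work, as an engineer would, in place of code of your own. Each camera call takes 0.05 s, during which the arm holds its last target.

## Working session

There is one attempt and no reset: what is moved stays moved. The work goes in short steps, Python scripts to look and compute and a shell command to move; the robot and the scene stay as the last step left them, time stands still between calls to the robot, and variables do not carry over. Pictures are saved under pics/ and viewed, and the job is handed in when it is done.

```bash
mkdir -p pics
cat > h.py <<'E'
import numpy as np, cv2
from cell import ctrl, vision
def snap(n,f):
    d=vision.get_image(n); cv2.imwrite('pics/'+f+'.png',cv2.cvtColor(d['frame'],cv2.COLOR_RGB2BGR)); 
    np.save('pics/'+f+'.npy',d,allow_pickle=True); return d
def load(f): return np.load('pics/'+f+'.npy',allow_pickle=True).item()
E
python3 - <<'E'
from h import *
s=ctrl.read_state();print(s, ctrl.nose_length)
for n in('side','top'):
    d=snap(n,n+'0');print({k:v for k,v in d.items() if k!='frame'})
E
```

```text
{'clock': 0.0, 'qpos': array([-1.19380986,  0.62934471,  0.03842753,  1.51835608, -0.02701491,
        0.99628239, -0.02001311]), 'qd': array([ 1.17158358e-03, -8.68193732e-04,  1.73436895e-04, -1.04768963e-03,
        3.41255175e-04, -3.52393454e-04, -3.01629204e-05]), 'tau': array([-6.21492363e-04, -5.63388598e+01,  1.22616693e+00, -1.93451107e+01,
        1.09734890e-02,  1.04847454e-02, -3.94516249e-06]), 'eef_pos': array([278.21735894, 586.82112058, 255.39349508]), 'tool_rot': array([-3.13971947e+00,  3.37565011e-06,  2.69879691e+00]), 'force': array([-0.51532046, -0.29028332,  0.03070621]), 'torque': array([-0.03398906, -0.02645989,  0.0232877 ]), 'width': 85.50888568320885} 25.0
{'fx': 409.1762744318829, 'fy': 409.1762744318829, 'cx': 283.6642796513578, 'cy': 213.93356682512334, 'k1': -0.11555830344268639, 'position': array([ -50.37751712, -670.42959094,  775.44930192]), 'orientation': array([-2.24640917, -0.00350816, -0.72575289])}
{'fx': 423.7283161064538, 'fy': 423.7283161064538, 'cx': 284.75732826131446, 'cy': 213.191037913799, 'k1': 0.00812349959738825, 'position': array([ 281.89171356,  -22.37194024, 1232.40856369]), 'orientation': array([-2.9212883 , -0.00504963, -1.48008565])}
```

View pics/side0.png

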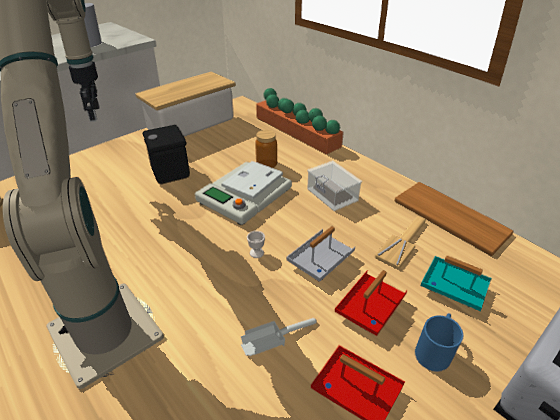

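View pics/top0.png

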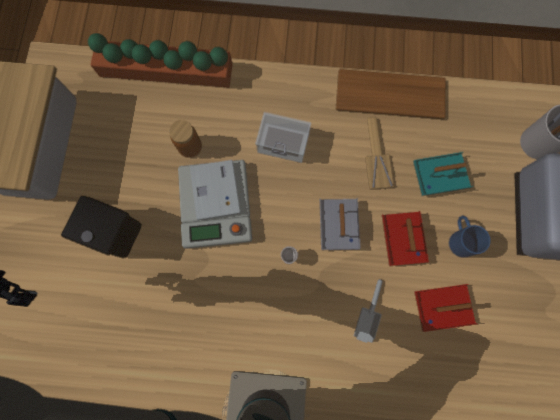

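The steel tray is grey, at top px (340,223) and side px (320,253). The scale is at top px (215,203), with its orange button at (236,229). The red and turquoise trays are decoys. Next I'll zoom in.

```bash
cat >> h.py <<'E'
from scipy.spatial.transform import Rotation as Rn
def ray(d,u,v):
    p=np.array([(u-d['cx'])/d['fx'],(v-d['cy'])/d['fy']]);q=p.copy()
    for _ in range(20): q=p/(1+d['k1']*(q@q))
    R=Rn.from_euler('xyz',d['orientation']).as_matrix()
    r=R@np.array([q[0],q[1],1]);return np.array(d['position']),r/np.linalg.norm(r)
def onz(d,u,v,z):
    o,r=ray(d,u,v);return o+r*(z-o[2])/r[2]
def proj(d,P):
    R=Rn.from_euler('xyz',d['orientation']).as_matrix()
    c=R.T@(np.asarray(P,float)-d['position']);q=c[:2]/c[2];q=q*(1+d['k1']*(q@q))
    return q*[d['fx'],d['fy']]+[d['cx'],d['cy']]
def tri(d1,p1,d2,p2):
    o1,r1=ray(d1,*p1);o2,r2=ray(d2,*p2)
    A=np.stack([r1,-r2],1);t=np.linalg.lstsq(A,o2-o1,rcond=None)[0]
    a=o1+t[0]*r1;b=o2+t[1]*r2;return (a+b)/2,np.linalg.norm(a-b)
def crop(d,x0,y0,w,h,s,f):
    im=cv2.cvtColor(d['frame'],cv2.COLOR_RGB2BGR)[y0:y0+h,x0:x0+w]
    im=cv2.resize(im,None,fx=s,fy=s,interpolation=cv2.INTER_CUBIC)
    im=np.clip(im.astype(float)*1.3,0,255).astype(np.uint8)
    for i in range(0,w,10):
        cv2.line(im,(i*s,0),(i*s,4 if (x0+i)%50 else 12),(0,255,0),1)
    for i in range(0,h,10): cv2.line(im,(0,i*s),(4 if (y0+i)%50 else 12,i*s),(0,255,0),1)
    cv2.imwrite('pics/'+f+'.png',im)
E
python3 - <<'E'
from h import *
t=load('top0');s=load('side0')
crop(t,170,150,100,100,6,'c_ts');crop(t,300,180,80,80,7,'c_tt')
crop(s,190,150,110,75,7,'c_ss');crop(s,280,220,80,60,8,'c_st')
E
```

```text
(no output)
```

View pics/c_ts.png

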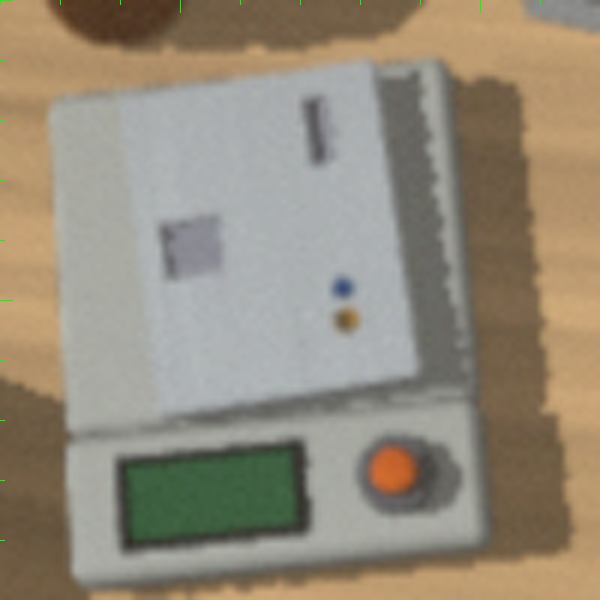

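View pics/c_tt.png

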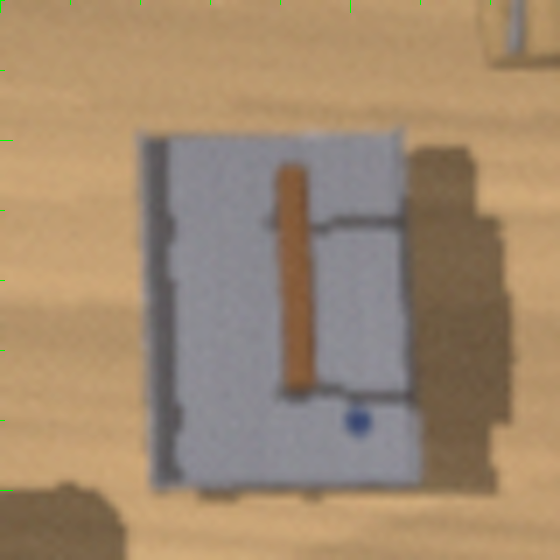

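View pics/c_ss.png

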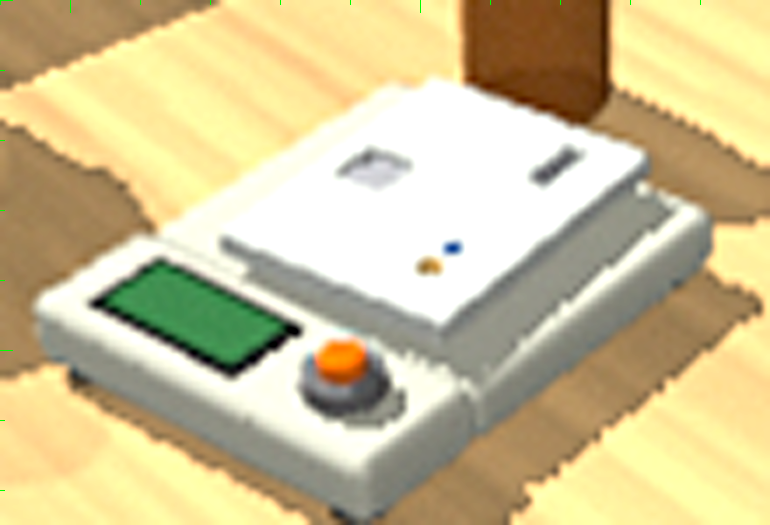

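View pics/c_st.png

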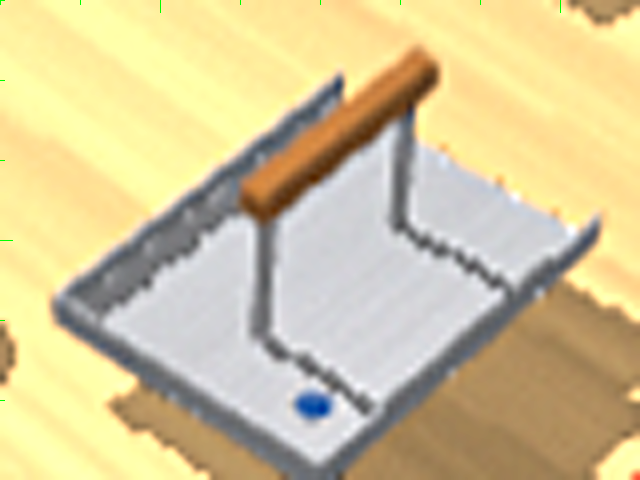

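```bash
cat >> h.py <<'E'
def hsv(d): return cv2.cvtColor(d['frame'],cv2.COLOR_RGB2HSV)
def blob(d,lo,hi,box,sel='all'):
    x0,y0,w,h=box
    m=cv2.inRange(hsv(d)[y0:y0+h,x0:x0+w],np.array(lo),np.array(hi))
    n,lab,st,ce=cv2.connectedComponentsWithStats(m,connectivity=8)
    if n<2: return None
    k=1+np.argmax(st[1:,4]);ys,xs=np.nonzero(lab==k)
    (c,wh,a)=cv2.minAreaRect(np.stack([xs,ys],1).astype(np.float32))
    return np.array([xs.mean()+x0,ys.mean()+y0]),len(xs),wh,a,np.stack([xs+x0,ys+y0],1)
E
python3 - <<'E'
from h import *
t=load('top0');s=load('side0')
np.set_printoptions(precision=1,suppress=True)
B=([100,90,50],[130,255,255])
for nm,lo,hi,bt,bs in [('dotT',[108,110,60],[125,255,255],(340,230,25,20),(305,262,25,20)),
  ('dotC',[100,70,60],[130,255,255],(222,190,12,12),(250,180,10,8)),
  ('cone',[10,70,40],[30,255,255],(222,199,12,10),(245,184,12,10)),
  ('tare',[5,150,120],[18,255,255],(228,220,18,18),(230,195,20,15)),
  ('handle',[5,100,60],[18,255,170],(330,200,22,38),(308,224,30,26)),
  ('lcd',[55,90,40],[75,255,255],(188,220,35,25),(200,185,35,22))]:
    a=blob(t,lo,hi,bt);b=blob(s,lo,hi,bs)
    print(nm,a and (a[0],a[1],a[2],a[3]),b and (b[0],b[1],b[2],b[3]))
    if a and b: print('   tri',*tri(t,a[0],s,b[0]))
E
```

```text
dotT (array([351., 240.]), 1, (0.0, 0.0), 0.0) (array([318. , 269.3]), 3, (0.4472135603427887, 2.2360680103302), 63.43495178222656)
   tri [ 488.1 -199.4   29.9] 3.455773296848323
dotC (array([226.5, 197.5]), 4, (1.0, 1.0), 90.0) (array([254., 185.]), 3, (2.0, 0.0), 180.0)
   tri [574.6 166.6  55.7] 2.0416959218426567
cone (array([227.9, 202.9]), 8, (2.0, 2.0), 90.0) (array([251. , 187.5]), 6, (1.0, 2.0), 90.0)
   tri [558.6 160.7  56.8] 2.5922731859494377
tare (array([235., 228.]), 37, (5.656853675842285, 5.656853675842285), 45.0) (array([238.1, 201. ]), 33, (5.0, 6.0), 90.0)
   tri [488.2 132.   56.2] 2.373161884527079
handle (array([341.8, 219.2]), 112, (31.06004524230957, 3.4722559452056885), 87.27368927001953) (array([321.8, 236.5]), 159, (5.659417152404785, 29.371135711669922), 51.709835052490234)
   tri [ 533.9 -162.5   88. ] 3.04070232880708
lcd (array([203.7, 231.9]), 181, (10.601428031921387, 25.288822174072266), 83.6598129272461) (array([217.6, 194.4]), 197, (24.59674835205078, 8.944271087646484), 26.56505012512207)
   tri [473.  221.2  38.8] 0.2919258686099221
```

```bash
cat > m.py <<'E'
from h import *
np.set_printoptions(precision=2,suppress=True)
def wc(d,box,ch,thr):
    x0,y0,w,h=box;im=d['frame'][y0:y0+h,x0:x0+w].astype(float)
    if ch=='dark': g=-im.sum(2)/3
    elif ch=='blue': g=im[...,2]-im[...,0]
    elif ch=='brass': g=im[...,0]-im[...,2]
    bg=np.median(g);W=np.clip(g-bg-thr,0,None)
    ys,xs=np.mgrid[y0:y0+h,x0:x0+w];return np.array([(W*xs).sum(),(W*ys).sum()])/W.sum()
def rigid(A,B):
    A=np.array(A);B=np.array(B);a=A.mean(0);b=B.mean(0)
    H=(A-a).T@(B-b);th=np.arctan2(H[0,1]-H[1,0],H[0,0]+H[1,1])
    c,s=np.cos(th),np.sin(th);R=np.array([[c,-s],[s,c]]);t=b-R@a
    return th,t,(A@R.T+t)-B
E
python3 - <<'E'
from m import *
t=load('top0');s=load('side0')
seat={'cone':(-48,-32),'groove':(48,-32),'flat':(0,36)}
pt={'cone':wc(t,(223,199,10,9),'brass',8),'groove':wc(t,(217,163,11,18),'dark',15),'flat':wc(t,(194,183,16,17),'dark',15)}
ps={'cone':wc(s,(247,185,8,6),'brass',15),'groove':wc(s,(264,169,11,9),'dark',30),'flat':wc(s,(236,169,14,10),'dark',30)}
print(pt,ps)
for n,d,p in(('top',t,pt),('side',s,ps)):
    W={k:onz(d,*p[k],56)[:2] for k in p};print(n,W)
    th,o,res=rigid([seat[k] for k in seat],[W[k] for k in seat]);print(n,'carrier',th,o,res)
for k in pt: print(k,*tri(t,pt[k],s,ps[k]))
# carrier top corners (crop c_ts px)
q=[(370,62),(418,377),(160,418),(118,97)]
C=[onz(t,(x+.5)/6-.5+170,(y+.5)/6-.5+150,56)[:2] for x,y in q];C=np.array(C);print(C,C.mean(0),np.linalg.norm(C-np.roll(C,-1,0),axis=1))
E
```

```text
{'cone': array([227.71, 202.79]), 'groove': array([222.12, 171.2 ]), 'flat': array([200.11, 190.59])} {'cone': array([251.21, 187.49]), 'groove': array([268.88, 173.34]), 'flat': array([242.46, 172.78])}
top {'cone': array([560.18, 160.71]), 'groove': array([652.66, 188.22]), 'flat': array([588.8 , 243.98])}
top carrier 0.2722326436089447 [598.04 206.63] [[ 0.23  2.18]
 [ 0.21  0.5 ]
 [-0.44 -2.68]]
side {'cone': array([558.63, 161.82]), 'groove': array([650.07, 186.75]), 'flat': array([588.35, 245.62])}
side carrier 0.2469557856257635 [596.74 207.12] [[-0.62  2.53]
 [ 1.03  1.07]
 [-0.42 -3.6 ]]
cone [559.29 161.14  56.28] 1.8828650659767079
groove [652.7  188.92  53.98] 1.3546697515724435
flat [587.98 244.04  57.07] 1.2195212766553118
[[689.46 165.88]
 [535.17 124.68]
 [504.29 243.58]
 [660.33 285.48]] [597.31 204.91] [159.7  122.85 161.56 123.09]
```

Run:
```python
from m import *
t=load('top0');s=load('side0')
# tray: dot, handle ends, floor corners
dt=wc(t,(346,234,10,11),'blue',25);ds=wc(s,(314,265,10,11),'blue',40)
print('dot',dt,ds,onz(t,*dt,25),onz(s,*ds,25),tri(t,dt,s,ds))
for n,d,lo,hi,bx in(('top',t,[5,80,40],[18,255,200],(333,200,20,38)),('side',s,[5,100,60],[18,255,220],(308,224,30,26))):
    b=blob(d,lo,hi,bx);P=np.array([onz(d,*p,95)[:2] for p in b[4]]);c=P.mean(0)
    ev,V=np.linalg.eigh(np.cov(P.T));v=V[:,1];v=v*np.sign(v[0]);e=(P-c)@v
    print(n,'handle c',c,'yaw',np.arctan2(v[1],v[0]),'len',e.max()-e.min(), 'mid',c+v*(e.max()+e.min())/2)
cr=[(138,133),(404,130),(421,484),(155,490)]
C=np.array([onz(t,(x+.5)/7-.5+300,(y+.5)/7-.5+180,z)[:2] for (x,y),z in zip(cr,(37,37,37,37))]);print(C,C.mean(0),np.linalg.norm(C-np.roll(C,-1,0),axis=1))
for a,b in((2,1),(3,0)): print(np.arctan2(*(C[b]-C[a])[::-1]))
```

```text
dot [350.81 239.74] [318.77 270.32] [ 491.1  -200.56   25.  ] [ 489.02 -199.23   25.  ] (array([ 490.07, -199.83,   25.14]), np.float64(2.4051883469217654))
top handle c [ 532.97 -162.69] yaw 0.10678159815663442 len 86.93292574786645 mid [ 533.16 -162.67]
side handle c [ 538.32 -163.81] yaw 0.1796740927984194 len 101.31615311415659 mid [ 530.68 -165.2 ]
[[ 601.76 -100.39]
 [ 613.22 -210.67]
 [ 465.62 -225.44]
 [ 453.31 -118.14]] [ 533.48 -163.66] [110.87 148.34 108.01 149.51]
0.09972443528747038
0.11898091662134164
```

```bash
cat >> h.py <<'E'
def go(x,y,z,yaw,show=True):
    s=ctrl.read_state();R=Rn.from_euler('xyz',s['tool_rot']).as_matrix()
    d=R.T@(np.array([x,y,z])-s['eef_pos'])/10
    dy=-(yaw-s['tool_rot'][2]);dy=(dy+np.pi)%(2*np.pi)-np.pi
    print('t',round(s['clock'],2),'pos',s['eef_pos'].round(2),'rpy',s['tool_rot'].round(4),'F',s['force'].round(2),'M',s['torque'].round(2),'w',round(s['width'],1))
    print('travel',d.round(3),'twist',round(np.degrees(dy),2))
E
python3 -c "
from h import *
go(533.2,-163,200,0.11+np.pi)"
```

```text
t 0.1 pos [278.24 586.88 255.48] rpy [-3.1399 -0.      2.6988] F [ 0.03  0.16 -0.54] M [ 0.02 -0.01 -0.02] w 85.6
travel [-55.166 -56.824   5.643] twist -31.67
```

```bash
python3 -m inch '{"travel":[[-2,-2,0],[-5,-5,0],[-8,-8,0],[-11,-11,0],[-14,-14,0],[-17,-17,0],[-20,-20,0],[-23,-23,0],[-26,-26.5,0],[-28,-29,0]],"twist":[-2,-4,-6,-8,-10,-12,-14,-16,-18,-20],"fingers":[5,5,5,5,5,5,5,5,5,5]}'; python3 -c "
from h import *
go(533.2,-163,200,0.11+np.pi)"
```

```text
clock: 0.93
eef_pos: [407.5, 203.4, 256.2]
tool_rot: [-3.142, 0.0, 3.05]
force: [1.8, -0.9, -1.0]
width: 50.2
t 0.93 pos [407.52 203.39 256.2 ] rpy [-3.1415e+00  1.0000e-04  3.0496e+00] F [ 1.83 -0.89 -1.01] M [-0.06 -0.11 -0.02] w 50.2
travel [-15.88  -35.329   5.625] twist -11.57
```

```bash
python3 -m inch '{"travel":[[-2,-4,0],[-3.5,-8,0],[-5,-12,0.5],[-7,-16,1],[-9,-20,2],[-11,-24,3],[-13,-28,4],[-14.5,-32,5],[-15.5,-34.5,5.4],[-15.9,-35.3,5.6]],"twist":[-1,-3,-5,-7,-9,-10,-11,-11.5,-11.5,-11.5],"fingers":[5,5,5,5,5,5,5,5,5,5]}'
python3 - <<'E'
from m import *
go(533.2,-163,130,0.11+np.pi)
d=snap('top','t1');crop(d,300,160,90,90,6,'t1c');d=snap('side','s1');crop(d,260,170,110,110,5,'s1c')
E
```

```text
clock: 1.77
eef_pos: [532.3, -167.8, 199.0]
tool_rot: [-3.138, -0.001, -3.041]
force: [0.4, -1.3, 0.7]
width: 49.9
t 1.77 pos [ 532.33 -167.83  198.97] rpy [-3.14 -0.   -3.04] F [ 0.39 -1.33  0.66] M [-0.03 -0.01  0.  ] w 49.9
travel [-0.14  0.49  6.89] twist -0.55
```

View pics/t1c.png

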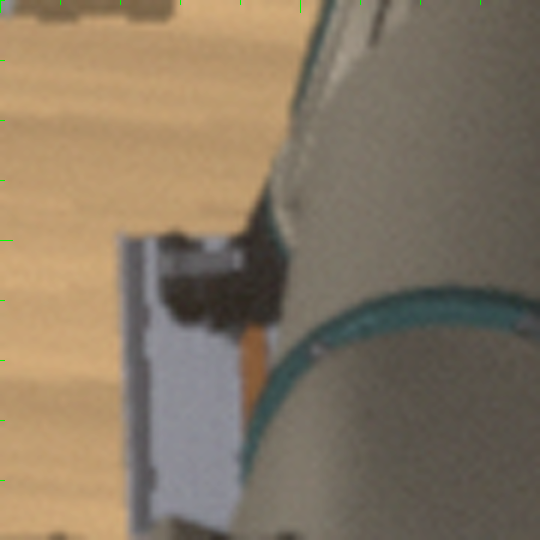

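View pics/s1c.png

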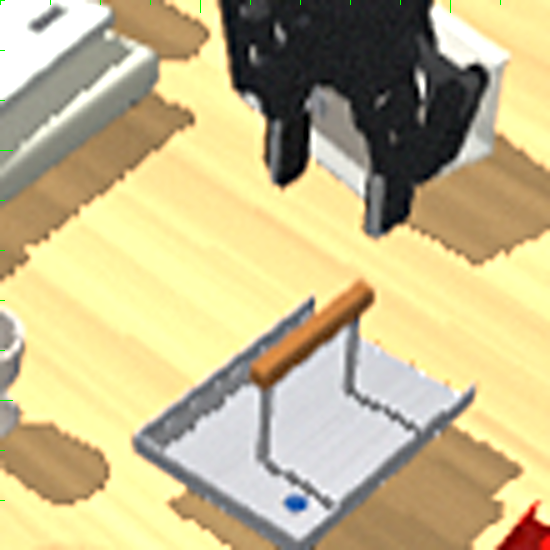

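The gripper stands over the tray in both pictures, with the fingers straddling the handle line (side px ~(320,190)). I'll go down to the bar.

```bash
python3 -m inch '{"travel":[[-0.1,0.4,1],[-0.1,0.5,3],[-0.1,0.5,5],[-0.1,0.5,7],[-0.1,0.5,8.5],[-0.1,0.5,9.5],[-0.1,0.5,10.2],[-0.1,0.5,10.5],[-0.1,0.5,10.5],[-0.1,0.5,10.5]],"twist":[-0.5,-0.5,-0.5,-0.5,-0.5,-0.5,-0.5,-0.5,-0.5,-0.5],"fingers":[5,5,5,5,5,5,5,5,5,5]}'
python3 - <<'E'
from m import *
go(533.2,-163,94,0.11+np.pi)
d=snap('side','s2');crop(d,260,170,110,110,5,'s2c')
E
```

```text
clock: 2.7
eef_pos: [533.3, -155.6, 95.8]
tool_rot: [-3.141, 0.001, -3.025]
force: [-0.5, -0.2, 0.1]
width: 50.1
t 2.7 pos [ 533.34 -155.56   95.81] rpy [-3.14  0.   -3.03] F [-0.5  -0.16  0.14] M [-0.   -0.    0.02] w 50.1
travel [ 0.1  -0.74  0.18] twist 0.36
```

View pics/s2c.png

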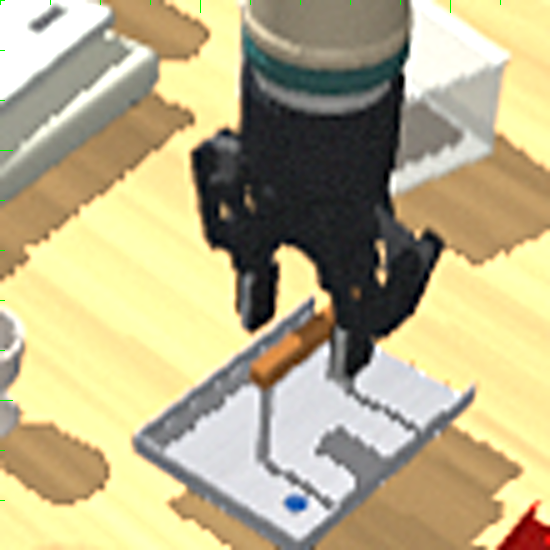

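```bash
python3 -m inch '{"travel":[[0,-0.4,0],[0.1,-0.7,0.1],[0.1,-0.7,0.2],[0.1,-0.7,0.2],[0.1,-0.7,0.2],[0.1,-0.7,0.2],[0.1,-0.7,0.2],[0.1,-0.7,0.2],[0.1,-0.7,0.2],[0.1,-0.7,0.2]],"twist":[0.2,0.3,0.3,0.3,0.3,0.3,0.3,0.3,0.3,0.3],"fingers":[5,5,5,5,2.5,2,1.5,1.5,1.5,1.5]}'
python3 - <<'E'
from m import *
go(533.2,-163,94,0.11+np.pi)
d=snap('side','s3');crop(d,260,170,110,110,5,'s3c')
E
```

```text
clock: 3.58
eef_pos: [532.7, -162.9, 93.3]
tool_rot: [3.142, -0.0, -3.031]
force: [0.4, 0.1, 0.6]
width: 15.2
t 3.58 pos [ 532.74 -162.87   93.28] rpy [ 3.14 -0.   -3.03] F [0.42 0.06 0.58] M [ 0.01 -0.02  0.02] w 15.2
travel [-0.04 -0.02 -0.07] twist 0.03
```

View pics/s3c.png

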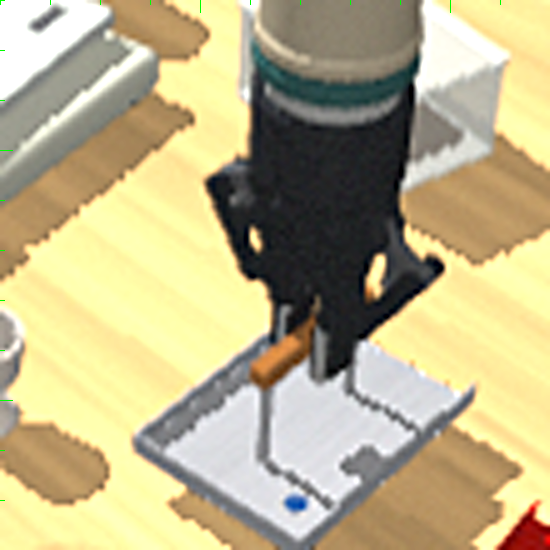

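The fingers straddle the bar (15 mm open) and the tray hasn't moved (dot still at side ~(319,270)). Now I'll pinch.

```bash
python3 -m inch '{"travel":[[0,0,0],[0,0,0],[0,0,0],[0,0,0],[0,0,0],[0,0,0],[0,0,0],[0,0,0],[0,0,0],[0,0,0]],"twist":[0,0,0,0,0,0,0,0,0,0],"fingers":[1.3,1.2,1.1,1,0.8,0.6,0.4,0.2,0,0]}'
python3 - <<'E'
from m import *
go(533.2,-163,210,0.11+np.pi)
E
```

```text
clock: 4.47
eef_pos: [532.7, -162.7, 93.4]
tool_rot: [3.141, 0.0, -3.031]
force: [-0.8, 2.4, 3.9]
width: 10.9
t 4.47 pos [ 532.74 -162.71   93.37] rpy [ 3.14  0.   -3.03] F [-0.82  2.39  3.88] M [ 0.48  0.16 -0.04] w 10.9
travel [ -0.04  -0.03 -11.66] twist 0.03
```

```bash
python3 -m inch '{"travel":[[0,0,-0.3],[0,0,-0.8],[0,0,-1.5],[0,0,-2.5],[0,0,-4],[0,0,-6],[0,0,-8],[0,0,-10],[0,0,-11.2],[0,0,-11.7]],"twist":[0,0,0,0,0,0,0,0,0,0],"fingers":[0,0,0,0,0,0,0,0,0,0]}'
python3 - <<'E'
from m import *
go(597,205.5,215,0.257+np.pi)
d=snap('side','s4');crop(d,250,130,120,120,5,'s4c')
E
```

```text
clock: 5.3
eef_pos: [533.8, -163.5, 213.2]
tool_rot: [-3.14, 0.004, -3.031]
force: [-0.3, 0.5, -3.5]
width: 11.3
t 5.3 pos [ 533.82 -163.47  213.18] rpy [-3.14  0.   -3.03] F [-0.26  0.53 -3.5 ] M [ 0.04 -0.05 -0.04] w 11.3
travel [-10.34  35.98  -0.2 ] twist -8.41
```

View pics/s4c.png

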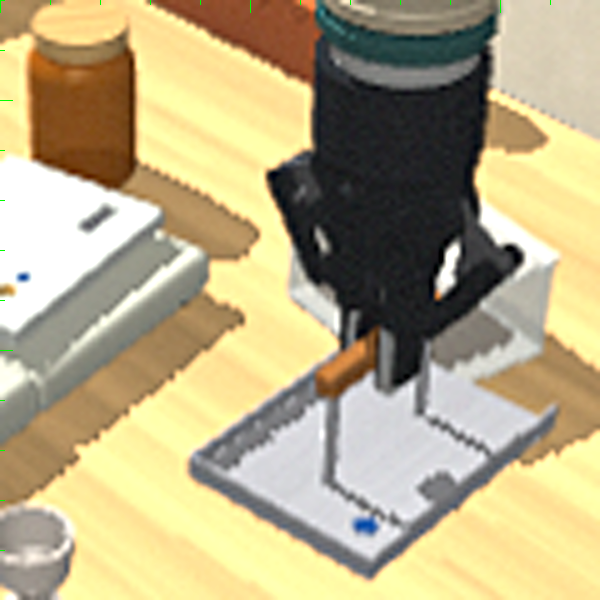

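The tray is lifted level in the jaws, with its dot at side ~(323,235). Now I'll carry it over the scale.

```bash
python3 -m inch '{"travel":[[-0.2,0.7,0],[-0.6,2,0],[-1.1,4,0],[-1.7,6,0],[-2.4,8.5,0],[-3.1,11,0],[-3.9,13.5,0],[-4.7,16.5,0],[-5.6,19.5,0],[-6.5,22.5,0]],"twist":[-0.2,-0.5,-0.9,-1.4,-2,-2.6,-3.2,-3.9,-4.6,-5.3],"fingers":[0,0,0,0,0,0,0,0,0,0]}'; python3 -m inch '{"travel":[[-0.5,1.9,0],[-1.1,4.2,0],[-1.7,6.5,0],[-2.2,8.5,0],[-2.6,10.3,0],[-2.9,11.7,0],[-3.1,12.6,0],[-3.2,13.1,0],[-3.2,13.3,0],[-3.2,13.3,0]],"twist":[-0.5,-1.2,-1.8,-2.3,-2.7,-2.9,-3.1,-3.1,-3.1,-3.1],"fingers":[0,0,0,0,0,0,0,0,0,0]}';python3 - <<'E'
from m import *
go(597,205.5,215,0.257+np.pi)
E
```

```text
clock: 6.18
eef_pos: [571.4, 71.1, 208.9]
tool_rot: [3.141, -0.003, -2.936]
force: [1.0, 0.4, -3.5]
width: 10.8
clock: 7.02
eef_pos: [576.8, 204.2, 210.0]
tool_rot: [-3.141, -0.001, -2.885]
force: [0.2, -0.1, -4.9]
width: 11.0
t 7.02 pos [576.84 204.16 210.01] rpy [-3.14 -0.   -2.88] F [ 0.22 -0.08 -4.88] M [ 0.06  0.   -0.01] w 11.0
travel [-1.98 -0.38 -0.5 ] twist -0.02
```

```bash
python3 -m inch '{"travel":[[-0.2,0,0.2],[-0.7,-0.1,1],[-1.3,-0.2,2],[-1.8,-0.3,3],[-2,-0.4,3.7],[-2,-0.4,4.1],[-2,-0.4,4.3],[-2,-0.4,4.4],[-2,-0.4,4.4],[-2,-0.4,4.4]],"twist":[0,0,0,0,0,0,0,0,0,0],"fingers":[0,0,0,0,0,0,0,0,0,0]}';python3 - <<'E'
from m import *
go(597,205.5,165,0.257+np.pi)
d=snap('top','t5');crop(d,160,130,110,110,5,'t5c');d=snap('side','s5');crop(d,190,100,120,120,5,'s5c')
E
```

```text
clock: 7.85
eef_pos: [597.5, 206.0, 166.7]
tool_rot: [3.141, 0.001, -2.884]
force: [-0.2, -0.8, -4.7]
width: 10.7
t 7.85 pos [597.48 206.03 166.67] rpy [ 3.14  0.   -2.88] F [-0.21 -0.75 -4.66] M [-0.05  0.03  0.01] w 10.7
travel [ 0.06 -0.04  0.17] twist 0.02
```

View pics/t5c.png

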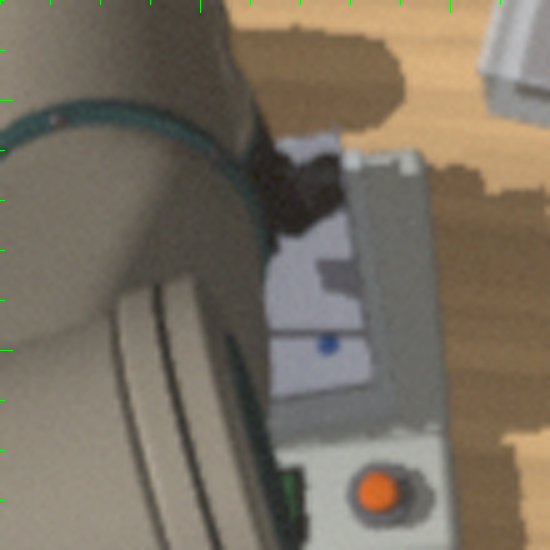

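View pics/s5c.png

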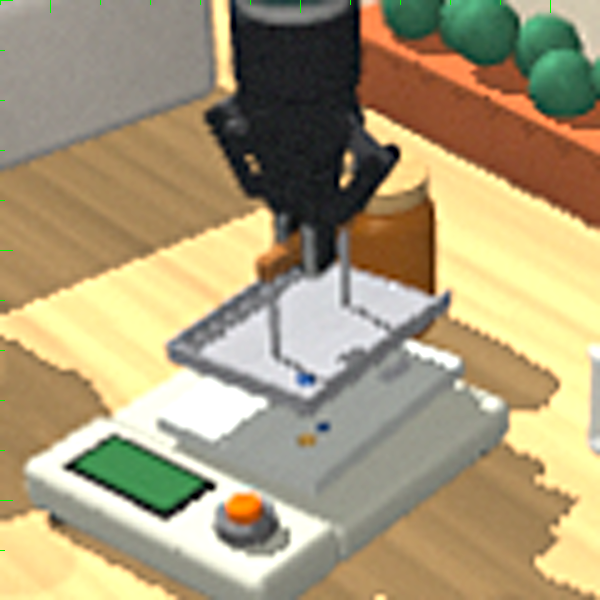

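Run:
```python
from m import *
t=load('top0');s=load('side0');t5=load('t5');s5=load('s5')
z=25+166.7-93.4
dt=wc(t5,(220,193,11,11),'blue',20);ds=wc(s5,(247,172,9,8),'blue',35)
print(dt,ds)
a=onz(t5,*dt,z);b=onz(s5,*ds,z);print('dot top',a,'side',b,tri(t5,dt,s5,ds))
ct=onz(t,*wc(t,(223,199,10,9),'brass',8),56);cs=onz(s,*wc(s,(247,185,8,6),'brass',15),56)
print('cone',ct,cs,'diff cone-dot top',ct-a,'side',cs-b)
# expected dot from tcp
th=0.257;c,sn=np.cos(th),np.sin(th)
print('dot from tcp', 597.48-48*c+32*sn, 206.03-48*sn-32*c)
```

```text
[225.31 198.56] [250.53 175.47]
dot top [561.52 162.17  98.3 ] side [560.03 163.84  98.3 ] (array([560.41, 162.58,  99.01]), np.float64(2.1233975195318746))
cone [560.18 160.71  56.  ] [558.63 161.82  56.  ] diff cone-dot top [ -1.34  -1.46 -42.3 ] side [ -1.4   -2.02 -42.3 ]
dot from tcp 559.1902375879155 162.88032915043135
```

```bash
python3 -m inch '{"travel":[[0.1,0.1,0.2],[0.2,0.2,0.4],[0.2,0.2,0.6],[0.2,0.2,0.8],[0.2,0.2,1],[0.2,0.2,1.1],[0.2,0.2,1.2],[0.2,0.2,1.3],[0.2,0.2,1.3],[0.2,0.2,1.3]],"twist":[0,0,0,0,0,0,0,0,0,0],"fingers":[0,0,0,0,0,0,0,0,0,0]}';python3 - <<'E'
from m import *
go(596.1,204.3,150,0.257+np.pi)
d=snap('side','s6');crop(d,190,120,120,120,5,'s6c')
go(596.1,204.3,150,0.257+np.pi)
E
```

```text
clock: 8.78
eef_pos: [595.0, 207.2, 153.3]
tool_rot: [3.142, -0.0, -2.885]
force: [0.6, -0.0, -3.8]
width: 10.7
t 8.78 pos [594.99 207.22 153.25] rpy [ 3.14 -0.   -2.88] F [ 0.62 -0.03 -3.82] M [ 0.06 -0.03 -0.01] w 10.7
travel [-0.03 -0.31  0.33] twist 0.0
t 8.83 pos [595.07 207.23 153.34] rpy [ 3.14  0.   -2.88] F [ 0.13 -0.07 -4.43] M [-0.02  0.03 -0.07] w 10.6
travel [-0.03 -0.31  0.33] twist 0.0
```

View pics/s6c.png

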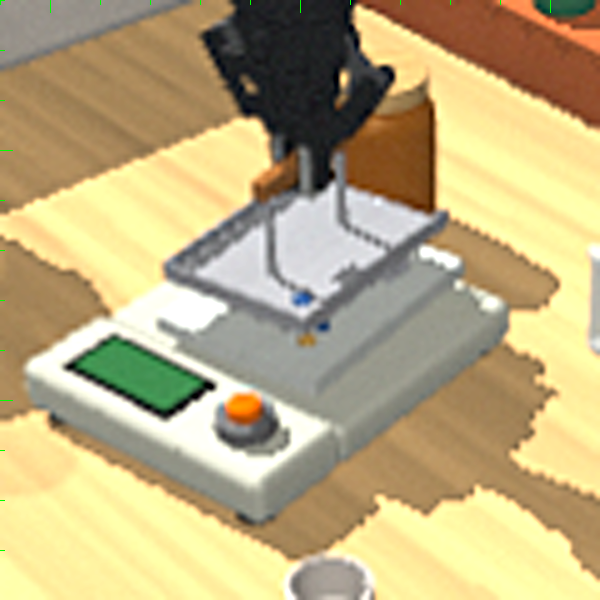

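```bash
python3 -m inch '{"travel":[[0,-0.15,0],[0,-0.3,0],[0,-0.3,0.1],[0,-0.3,0.2],[0,-0.3,0.3],[0,-0.3,0.35],[0,-0.3,0.35],[0,-0.3,0.35],[0,-0.3,0.35],[0,-0.3,0.35]],"twist":[0,0,0,0,0,0,0,0,0,0],"fingers":[0,0,0,0,0,0,0,0,0,0]}';python3 - <<'E'
from m import *
go(596.1,204.3,147,0.257+np.pi)
s=load('side0');s7=snap('side','s7');t7=snap('top','t7');t=load('top0')
z=25+ctrl.read_state()['eef_pos'][2]-93.4
crop(s7,190,120,120,120,5,'s7c')
for n,d,b in(('t',t7,(221,194,11,11)),('s',s7,(246,174,9,8))):
    p=wc(d,b,'blue',25);print(n,p,onz(d,*p,z))
go(596.1,204.3,147,0.257+np.pi)
E
```

```text
clock: 9.67
eef_pos: [595.8, 204.4, 149.8]
tool_rot: [3.142, 0.0, -2.884]
force: [0.1, -0.2, -3.6]
width: 11.1
t 9.67 pos [595.79 204.38 149.84] rpy [ 3.14  0.   -2.88] F [ 0.13 -0.17 -3.58] M [-0.   -0.03 -0.01] w 11.1
travel [-0.03 -0.02  0.28] twist 0.01
t [226.57 200.74] [559.73 160.64  81.45]
s [250.88 180.63] [558.59 161.49  81.45]
t 9.77 pos [595.76 204.36 149.85] rpy [ 3.14  0.   -2.88] F [ 0.26 -0.24 -3.4 ] M [ 0.02 -0.03 -0.04] w 11.0
travel [-0.03 -0.01  0.28] twist 0.0
```

View pics/s7c.png

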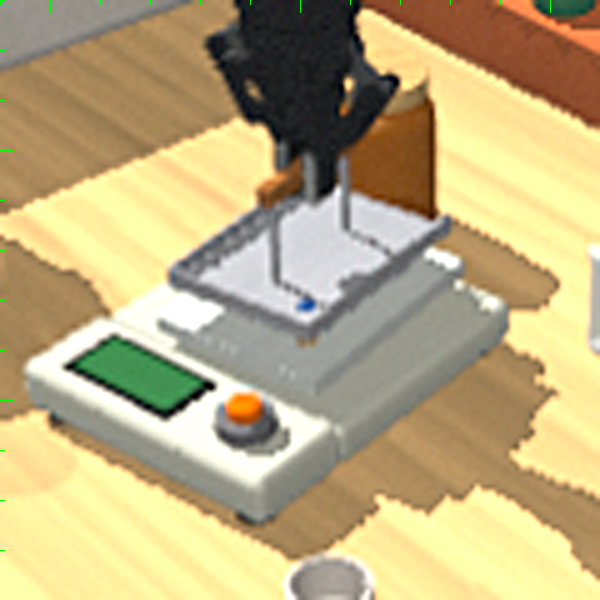

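The blue dot sits over the cone within 0.5 mm in both views. I'll feel my way down.

```bash
python3 -m inch '{"travel":[[0,0,0.03],[0,0,0.06],[0,0,0.09],[0,0,0.12],[0,0,0.15],[0,0,0.18],[0,0,0.2],[0,0,0.2],[0,0,0.2],[0,0,0.2]],"twist":[0,0,0,0,0,0,0,0,0,0],"fingers":[0,0,0,0,0,0,0,0,0,0]}';python3 - <<'E'
from m import *
go(595.9,204.3,145.9,0.257+np.pi)
E
```

```text
clock: 10.6
eef_pos: [595.7, 204.4, 147.8]
tool_rot: [3.142, -0.0, -2.884]
force: [0.1, -0.1, -3.9]
width: 11.0
t 10.6 pos [595.73 204.37 147.8 ] rpy [ 3.14 -0.   -2.88] F [ 0.08 -0.05 -3.94] M [-0.04 -0.05 -0.05] w 11.0
travel [-0.01 -0.01  0.19] twist 0.01
```

```bash
python3 -m inch '{"travel":[[0,0,0.02],[0,0,0.04],[0,0,0.06],[0,0,0.08],[0,0,0.1],[0,0,0.1],[0,0,0.1],[0,0,0.1],[0,0,0.1],[0,0,0.1]],"twist":[0,0,0,0,0,0,0,0,0,0],"fingers":[0,0,0,0,0,0,0,0,0,0]}';python3 - <<'E'
from m import *
go(595.9,204.3,145.9,0.257+np.pi)
E
```

```text
clock: 11.43
eef_pos: [595.8, 204.4, 146.9]
tool_rot: [3.141, 0.0, -2.885]
force: [-0.1, 0.6, -3.1]
width: 10.7
t 11.43 pos [595.79 204.43 146.85] rpy [ 3.14  0.   -2.88] F [-0.13  0.59 -3.11] M [ 0.15 -0.02  0.03] w 10.7
travel [-0.01 -0.02  0.1 ] twist 0.0
```

```bash
python3 -m inch '{"travel":[[0,0.01,0.01],[0,0.02,0.02],[0,0.03,0.03],[0,0.03,0.04],[0,0.03,0.05],[0,0.03,0.05],[0,0.03,0.05],[0,0.03,0.05],[0,0.03,0.05],[0,0.03,0.05]],"twist":[0,0,0,0,0,0,0,0,0,0],"fingers":[0,0,0,0,0,0,0,0,0,0]}';python3 - <<'E'
from m import *
go(595.9,204.3,145.9,0.257+np.pi)
E
```

```text
clock: 12.27
eef_pos: [595.7, 204.8, 146.4]
tool_rot: [3.141, 0.0, -2.884]
force: [-0.2, 1.0, -2.4]
width: 10.7
t 12.27 pos [595.72 204.78 146.4 ] rpy [ 3.14  0.   -2.88] F [-0.18  1.01 -2.39] M [ 0.25 -0.02  0.01] w 10.7
travel [-0.01 -0.05  0.05] twist 0.01
```

```bash
python3 -m inch '{"travel":[[0,0.02,0],[0,0.04,0],[0,0.05,0.01],[0,0.05,0.02],[0,0.05,0.03],[0,0.05,0.04],[0,0.05,0.04],[0,0.05,0.04],[0,0.05,0.04],[0,0.05,0.04]],"twist":[0,0,0,0,0,0,0,0,0,0],"fingers":[0,0,0,0,0,0,0,0,0,0]}';python3 - <<'E'
from m import *
go(595.9,204.3,145.9,0.257+np.pi)
E
```

```text
clock: 13.1
eef_pos: [595.6, 205.2, 146.1]
tool_rot: [3.141, 0.0, -2.885]
force: [-0.9, 0.1, 0.8]
width: 11.3
t 13.1 pos [595.65 205.18 146.08] rpy [ 3.14  0.   -2.88] F [-0.88  0.12  0.79] M [0.15 0.07 0.02] w 11.3
travel [-0.   -0.09  0.02] twist 0.0
```

```bash
python3 -m inch '{"travel":[[0.01,0,0],[0.02,0,0],[0.03,0,0],[0.03,0,0],[0.03,0,0.01],[0.03,0,0.02],[0.03,0,0.02],[0.03,0,0.02],[0.03,0,0.02],[0.03,0,0.02]],"twist":[0,0,0,0,0,0,0,0,0,0],"fingers":[0,0,0,0,0,0,0,0,0,0]}';python3 - <<'E'
from m import *
go(595.9,204.3,145.9,0.257+np.pi)
E
```

```text
clock: 13.93
eef_pos: [595.5, 205.2, 145.9]
tool_rot: [3.141, 0.001, -2.884]
force: [0.2, 2.1, 1.9]
width: 10.7
t 13.93 pos [595.52 205.2  145.92] rpy [ 3.14  0.   -2.88] F [0.2  2.1  1.86] M [ 0.22 -0.14  0.05] w 10.7
travel [-0.01 -0.1   0.  ] twist 0.01
```

```bash
python3 -m inch '{"travel":[[0,0.01,0],[0,0.02,0],[0,0.02,0],[0,0.02,0],[0,0.02,0],[0,0.02,0],[0,0.02,0],[0,0.02,0],[0,0.02,0],[0,0.02,0]],"twist":[0,0,0,0,0,0,0,0,0,0],"fingers":[0,0,0,0,0,0,0,0,0,0]}';python3 - <<'E'
from m import *
go(595.9,204.3,145.9,0.257+np.pi)
E
```

```text
clock: 14.77
eef_pos: [595.4, 205.3, 145.8]
tool_rot: [3.142, 0.0, -2.885]
force: [2.0, 1.6, 2.6]
width: 10.8
t 14.77 pos [595.41 205.26 145.79] rpy [ 3.14  0.   -2.88] F [1.97 1.63 2.59] M [ 0.19 -0.5   0.02] w 10.8
travel [-0.02 -0.1  -0.01] twist 0.0
```

All feet are in contact at the expected home height (TCP 145.8 against the predicted 145.9), with about 6 N total. I'll release gently.

```bash
python3 -m inch '{"travel":[[0,0,0],[0,0,0],[0,0,0],[0,0,0],[0,0,0],[0,0,0],[0,0,0],[0,0,0],[0,0,0],[0,0,0]],"twist":[0,0,0,0,0,0,0,0,0,0],"fingers":[1.1,1.2,1.4,1.6,2,2.4,2.8,3,3,3]}';python3 - <<'E'
from m import *
go(595.9,204.3,210,0.257+np.pi)
z=77.5
s8=snap('side','s8');t8=snap('top','t8');crop(s8,190,120,120,120,5,'s8c')
for n,d,b in(('t',t8,(221,194,11,12)),('s',s8,(246,176,9,9))):
    p=wc(d,b,'blue',25);print(n,p,onz(d,*p,z))
E
```

```text
clock: 15.6
eef_pos: [595.2, 205.2, 145.7]
tool_rot: [3.142, -0.0, -2.885]
force: [0.6, -0.4, 0.1]
width: 29.8
t 15.6 pos [595.15 205.21 145.66] rpy [ 3.14 -0.   -2.88] F [ 0.56 -0.44  0.15] M [ 0.03 -0.04 -0.02] w 29.8
travel [-0.05 -0.11 -6.43] twist 0.0
t [226.51 200.93] [560.14 161.37  77.5 ]
s [250.85 181.61] [558.74 162.13  77.5 ]
```

View pics/s8c.png

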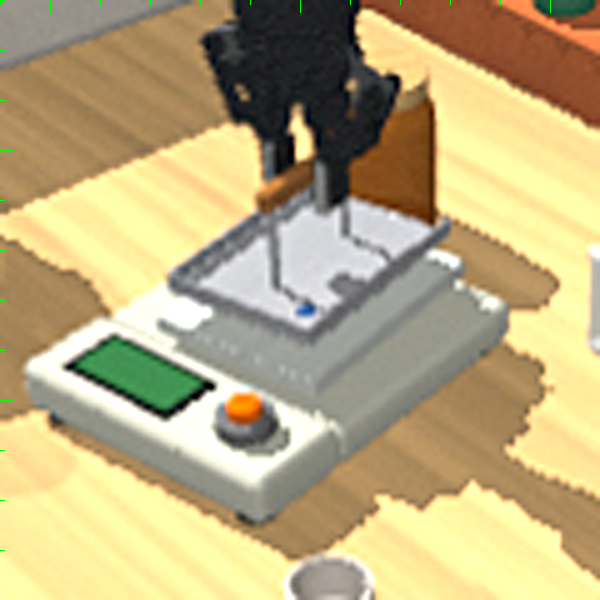

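```bash
python3 -m inch '{"travel":[[0,0,-0.5],[0,0,-1.5],[0,0,-3],[0,0,-5],[0,0,-7],[0,0,-8.5],[0,0,-9.5],[0,0,-10],[0,0,-10],[0,0,-10]],"twist":[0,0,0,0,0,0,0,0,0,0],"fingers":[3,3,3,3,3,3,3,3,3,3]}';python3 - <<'E'
from m import *
go(490,131,200,-2.885)
s8=snap('side','s9');crop(s8,190,120,120,120,5,'s9c');t9=snap('top','t9')
s,t=load('side0'),load('top0')
for n,d,b in(('t0',t,(228,220,18,18)),('s0',s,(230,193,18,14))):
    k=blob(d,[5,150,120],[18,255,255],b);print(n,k[0],k[2],onz(d,*k[0],61),k[4].min(0),k[4].max(0))
E
```

```text
clock: 16.53
eef_pos: [594.9, 205.1, 245.4]
tool_rot: [-3.142, -0.001, -2.885]
force: [0.2, -0.8, -1.3]
width: 29.7
t 16.53 pos [594.91 205.14 245.45] rpy [-3.14 -0.   -2.88] F [ 0.25 -0.82 -1.28] M [ 0.02  0.03 -0.01] w 29.7
travel [12.03 -4.5   4.55] twist 0.03
t0 [235. 228.] (5.656853675842285, 5.656853675842285) [488.4  130.82  61.  ] [232 225] [238 231]
s0 [238.12 201.03] (5.0, 6.0) [483.51 127.13  61.  ] [235 199] [241 204]
```

View pics/s9c.png

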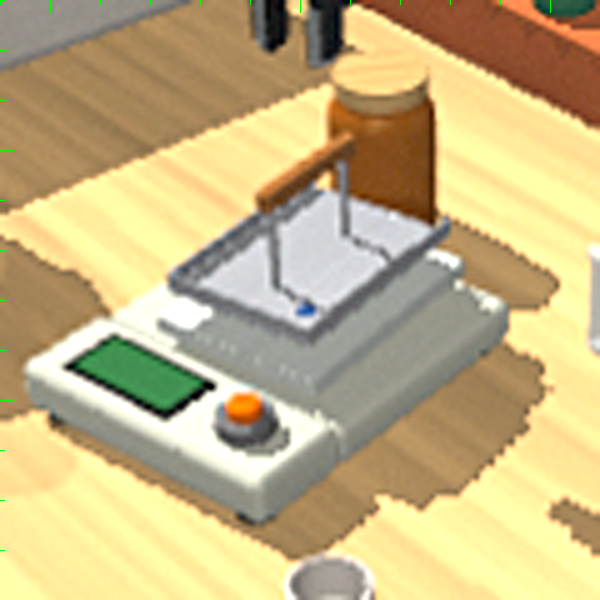

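The tray stands level on the carrier, free of the gripper, with its dot at side px (251,182). Now the tare button, with the fingers shut.

```bash
python3 -m inch '{"travel":[[0.6,-0.2,0],[2,-0.7,0],[4,-1.4,0],[6,-2.1,0],[8,-2.9,0],[10,-3.6,0],[11.3,-4,0],[12,-4.3,0],[12.3,-4.4,0],[12.3,-4.4,0]],"twist":[0,0,0,0,0,0,0,0,0,0],"fingers":[2,1.5,1,0.5,0,0,0,0,0,0]}';python3 -m inch '{"travel":[[0,0,0],[0,0,0.8],[0,0,2.5],[0,0,4.5],[0,0,6.5],[0,0,8.5],[0,0,10.5],[0,0,12],[0,0,13],[0,0,13.3]],"twist":[0,0,0,0,0,0,0,0,0,0],"fingers":[0,0,0,0,0,0,0,0,0,0]}';python3 - <<'E'
from m import *
go(487,131.5,86,-2.885)
s8=snap('side','s10');crop(s8,190,110,120,120,5,'s10c');t9=snap('top','t10');crop(t9,170,140,100,110,5,'t10c')
E
```

```text
clock: 17.47
eef_pos: [487.2, 131.1, 245.6]
tool_rot: [-3.142, -0.0, -2.885]
force: [-0.1, -0.6, -0.2]
width: 0.1
clock: 18.3
eef_pos: [486.7, 131.5, 110.6]
tool_rot: [3.142, -0.003, -2.884]
force: [0.0, 1.0, 0.5]
width: -0.2
t 18.3 pos [486.71 131.5  110.58] rpy [ 3.14 -0.   -2.88] F [0.04 0.99 0.46] M [ 0.    0.04 -0.  ] w -0.2
travel [-0.04 -0.01  2.46] twist 0.05
```

View pics/s10c.png

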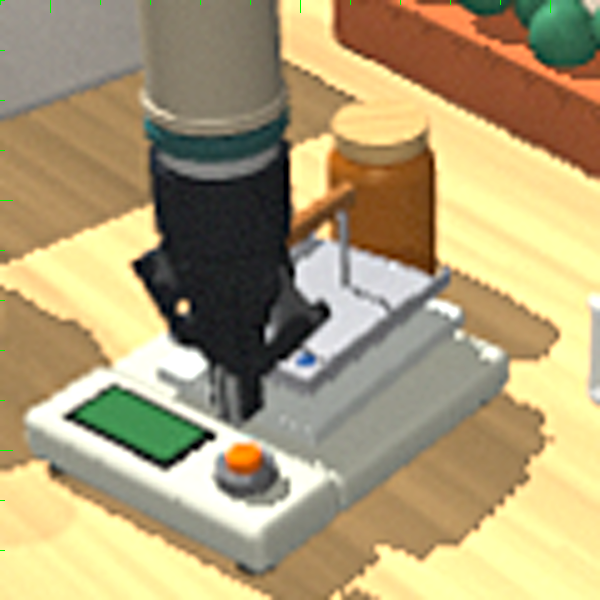

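View pics/t10c.png

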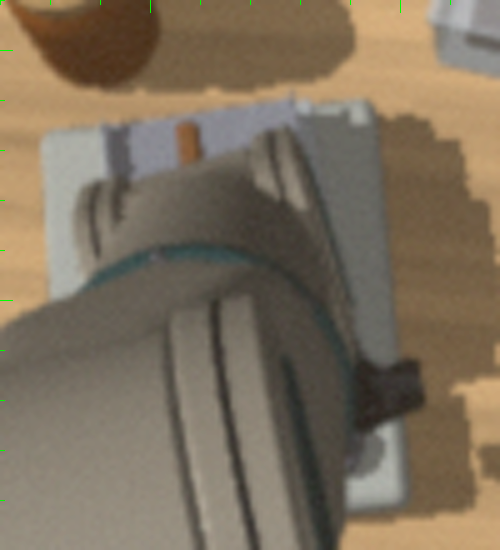

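Run:
```python
from m import *
d=load('s10')
for P in [(486.7,131.5,85.6),(487,131.5,61)]:
    p=proj(d,P);print(p,(p-[190,110]+.5)*5)
t=load('top0');p=proj(t,(487,131.5,61));print(p)
# side top-ellipse centre guess
for q in [(244,449),(245,452)]: print(onz(d,(q[0]+.5)/5-.5+190,(q[1]+.5)/5-.5+110,61))
```

```text
[237.55 193.08] [240.25 417.91]
[238.19 199.88] [243.44 451.91]
[234.7  228.47]
[488.87 132.99  61.  ]
[487.56 130.24  61.  ]
```

The closed tip lands on the button top by projection (side (238,200)). I'll press down with force checks.

```bash
python3 -m inch '{"travel":[[0,0,0.4],[0,0,0.9],[0,0,1.4],[0,0,1.8],[0,0,2.1],[0,0,2.3],[0,0,2.4],[0,0,2.5],[0,0,2.6],[0,0,2.6]],"twist":[0,0,0,0,0,0,0,0,0,0],"fingers":[0,0,0,0,0,0,0,0,0,0]}';python3 - <<'E'
from m import *
go(487,131.5,81,-2.885)
E
```

```text
clock: 19.23
eef_pos: [487.5, 131.4, 86.6]
tool_rot: [3.142, 0.0, -2.885]
force: [-0.3, -0.8, -0.2]
width: 0.2
t 19.23 pos [487.45 131.42  86.64] rpy [ 3.14  0.   -2.88] F [-0.32 -0.76 -0.17] M [-0.03 -0.    0.03] w 0.2
travel [0.04 0.02 0.56] twist 0.02
```

```bash
python3 -m inch '{"travel":[[0,0,0.05],[0,0,0.1],[0,0,0.15],[0,0,0.2],[0,0,0.25],[0,0,0.3],[0,0,0.35],[0,0,0.4],[0,0,0.4],[0,0,0.4]],"twist":[0,0,0,0,0,0,0,0,0,0],"fingers":[0,0,0,0,0,0,0,0,0,0]}';python3 - <<'E'
from m import *
go(487,131.5,81,-2.885)
E
```

```text
clock: 20.07
eef_pos: [487.6, 131.4, 82.8]
tool_rot: [3.142, 0.0, -2.885]
force: [-0.3, -0.2, 3.4]
width: 0.1
t 20.07 pos [487.55 131.43  82.79] rpy [ 3.14  0.   -2.88] F [-0.31 -0.15  3.37] M [-0.03  0.09  0.01] w 0.1
travel [0.05 0.02 0.18] twist 0.03
```

```bash
python3 -m inch '{"travel":[[0,0,0.05],[0,0,0.1],[0,0,0.15],[0,0,0.18],[0,0,0.2],[0,0,0.22],[0,0,0.24],[0,0,0.25],[0,0,0.25],[0,0,0.25]],"twist":[0,0,0,0,0,0,0,0,0,0],"fingers":[0,0,0,0,0,0,0,0,0,0]}';python3 - <<'E'
from m import *
go(487,131.5,81,-2.885)
E
```

```text
clock: 20.9
eef_pos: [487.5, 131.5, 81.0]
tool_rot: [3.142, 0.001, -2.885]
force: [-2.6, -0.7, 12.5]
width: -0.1
t 20.9 pos [487.55 131.45  80.95] rpy [ 3.14  0.   -2.88] F [-2.64 -0.72 12.53] M [-0.12  0.34 -0.  ] w -0.1
travel [ 0.05  0.02 -0.01] twist 0.03
```

The button is on its hard stop (12.5 N at the expected height). I'll raise the tool and clear the view.

```bash
python3 -m inch '{"travel":[[0,0,-0.3],[0,0,-0.8],[0,0,-1.5],[0,0,-2.5],[0,0,-4],[0,0,-6],[0,0,-8],[0,0,-10],[0,0,-12],[0,0,-14]],"twist":[0,0,0,0,0,0,0,0,0,0],"fingers":[0,0,0,0,0,0,0,0,0,0]}'; python3 -m inch '{"travel":[[0,-0.5,-1],[0,-2,-2],[0,-4.5,-2],[0,-8,-2],[0,-11.5,-2],[0,-15,-2],[0,-18,-2],[0,-20,-2],[0,-21,-2],[0,-21,-2]],"twist":[0,0,0,0,0,0,0,0,0,0],"fingers":[0,0,0,0,0,0,0,0,0,0]}'
python3 - <<'E'
from m import *
go(487,-80,230,-2.885)
s=snap('side','s11');crop(s,190,120,120,120,5,'s11c');t=snap('top','t11');crop(t,170,140,100,110,5,'t11c')
E
```

```text
clock: 21.73
eef_pos: [487.0, 131.3, 221.8]
tool_rot: [3.142, -0.0, -2.884]
force: [0.8, -0.2, 0.3]
width: -0.1
clock: 22.57
eef_pos: [540.8, -74.3, 240.5]
tool_rot: [-3.141, -0.0, -2.889]
force: [-0.6, -0.7, -0.8]
width: 0.0
t 22.57 pos [540.85 -74.31 240.48] rpy [-3.14 -0.   -2.89] F [-0.57 -0.74 -0.75] M [-0.04 -0.01 -0.  ] w 0.0
travel [5.36 0.8  1.05] twist -0.21
```

View pics/s11c.png

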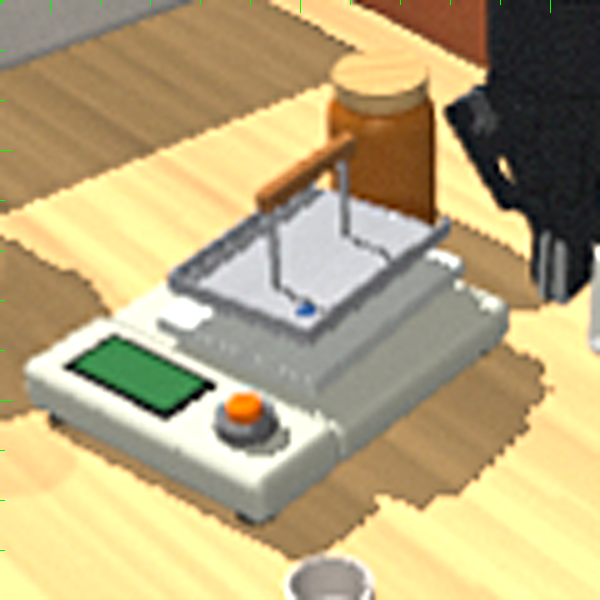

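View pics/t11c.png

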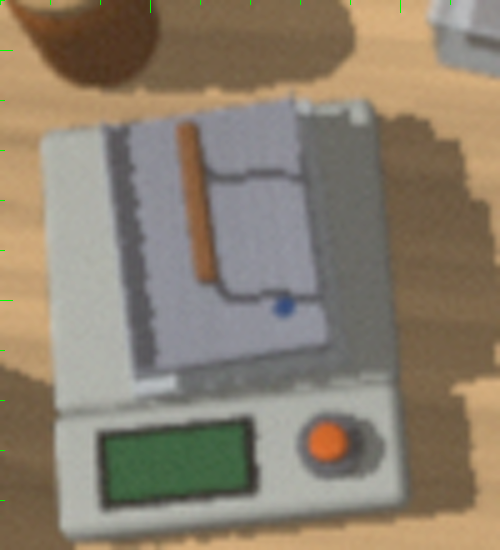

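View pics/s11.png

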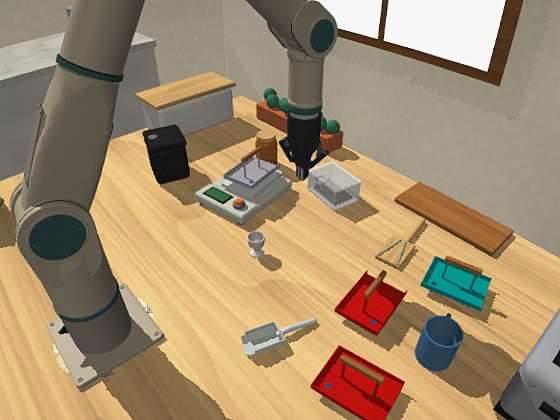

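Run:
```python
from m import *
t=load('t11');s=load('s11')
dt=wc(t,(221,195,11,11),'blue',20);ds=wc(s,(247,177,9,9),'blue',35)
print('dot',dt,ds,*tri(t,dt,s,ds))
def ends(d,box,zz,lo,hi):
    b=blob(d,lo,hi,box);P=b[4].astype(float);c=P.mean(0);ev,V=np.linalg.eigh(np.cov(P.T));v=V[:,1];e=(P-c)@v
    a=c+v*e.min();q=c+v*e.max();return (a,q) if a[1]<q[1] else (q,a),c
for nm,tt,ss,bt,bs in(('before',load('top0'),load('side0'),(333,200,20,38),(308,224,30,26)),('now',t,s,(203,162,14,38),(238,144,26,20))):
    (ta,tb),tc=ends(tt,bt,0,[5,80,40],[18,255,200]);(sa,sb),sc=ends(ss,bs,0,[5,100,60],[16,255,220])
    print(nm,'far',*tri(tt,ta,ss,sa),'near',*tri(tt,tb,ss,sb),'c',*tri(tt,tc,ss,sc))
```

```text
dot [226.51 200.98] [250.88 181.62] [559.37 161.69  77.56] 1.4126305857846817
before far [ 577.72 -158.64   91.14] 0.572098890392546 near [ 489.61 -167.12   88.  ] 3.752756687580773 c [ 533.25 -162.79   89.22] 2.0851520012655094
now far [646.32 212.11 141.54] 15.278669413573496 near [554.79 195.8  140.07] 5.126112578462694 c [601.85 202.22 143.35] 9.957195521770288
```

```bash
python3 - <<'E'
from m import *
t=load('t11');s=load('s11')
# pixel picks from crops: s crop origin (190,120)x5; t crop origin (170,140)x5
S=lambda x,y:((x+.5)/5-.5+190,(y+.5)/5-.5+120)
T=lambda x,y:((x+.5)/5-.5+170,(y+.5)/5-.5+140)
for n,a,b in(('bar far end',T(187,124),S(347,141)),('bar near end',T(207,281),S(266,199)),('rim far -y corner',T(294,97),S(448,221)),('rim near -y corner',T(327,344),S(312,330)),('rim near +y corner',T(135,377),S(175,275))):
    print(n,*tri(t,a,s,b))
# side view prediction for home pose
th=0.257;c,sn=np.cos(th),np.sin(th)
R=np.array([[c,-sn],[sn,c]]);o=np.array([559.37,161.69])-R@np.array([-48,-32]);print('origin',o)
for n,p in(('bar far',(45,0,140.5)),('bar near',(-45,0,140.5)),('rim far-y',(75,-55,89.5)),('rim near-y',(-75,-55,89.5)),('rim near+y',(-75,55,89.5))):
    P=[*(R@np.array(p[:2])+o),p[2]]
    print(n,'side crop',((proj(s,P)-[190,120]+.5)*5).round(0),'top crop',((proj(t,P)-[170,140]+.5)*5).round(0),np.round(P,1))
E
python3 - <<'E'
from m import *
s=load('s11');t=load('t11');crop(s,220,135,65,55,12,'s11d');crop(t,185,155,55,65,9,'t11d')
E
```

```text
bar far end [639.55 216.94 141.1 ] 3.724493984791862
bar near end [555.32 193.25 142.78] 1.6792411383599948
rim far -y corner [679.89 169.48  87.87] 1.1691489159167063
rim near -y corner [539.86 133.44  86.15] 2.0699259256621065
rim near +y corner [512.42 236.46  86.09] 4.133174158842687
origin [597.66 204.84]
bar far side crop [353. 141.] top crop [187. 125.] [641.2 216.3 140.5]
bar near side crop [264. 204.] top crop [209. 283.] [554.1 193.4 140.5]
rim far-y side crop [453. 216.] top crop [292.  90.] [684.2 170.7  89.5]
rim near-y side crop [310. 327.] top crop [329. 343.] [539.1 132.6  89.5]
rim near+y side crop [168. 270.] top crop [132. 375.] [511.1 239.   89.5]
```

View pics/s11d.png

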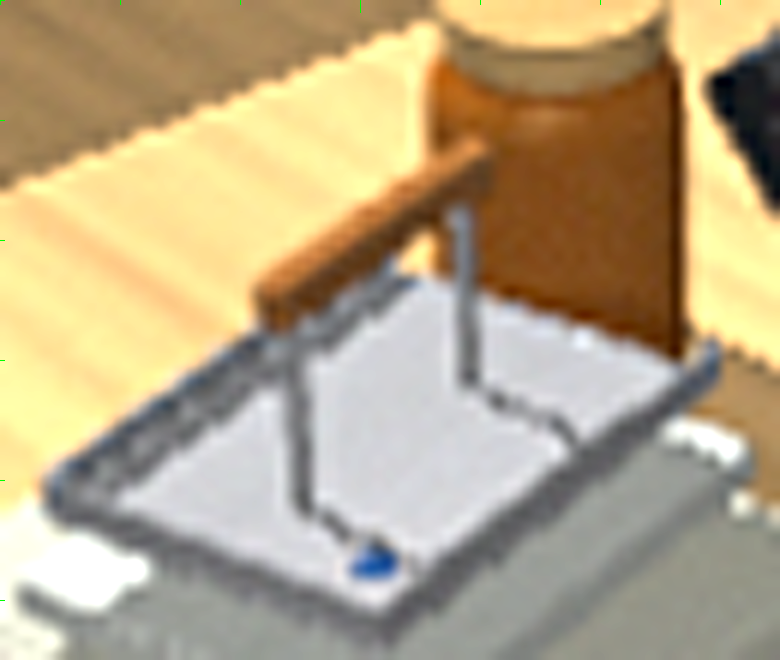

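```bash
python3 - <<'E'
from m import *
def chk(t,s,o,th,z0,pts):
    c,sn=np.cos(th),np.sin(th);R=np.array([[c,-sn],[sn,c]])
    for n,p in pts: 
        P=[*(R@np.array(p[:2])+o),p[2]+z0];print(n,'side',proj(s,P).round(1),'top',proj(t,P).round(1))
pts=(('far post base',(36,0,25)),('near post base',(-36,0,25)),('rim far-y',(75,-55,34)),('rim near-y',(-75,-55,34)),('rim near+y',(-75,55,34)))
print('now');chk(load('t11'),load('s11'),np.array([597.66,204.84]),.257,52.5,pts)
print('before');chk(load('top0'),load('side0'),np.array([534.3,-162.7]),.11,0,pts)
E
python3 -c "
from m import *
s=load('side0');crop(s,283,222,65,60,12,'s0d')"
```

```text
now
far post base side [259.1 166.2] top [211.2 174.8]
near post base side [245.2 176.5] top [214.5 198.9]
rim far-y side [280.1 163.5] top [228.1 157.9]
rim near-y side [251.6 185.8] top [235.5 208.4]
rim near+y side [223.1 174.4] top [196.1 214.7]
before
far post base side [329.3 247.3] top [338.1 211.8]
near post base side [312.3 261.6] top [339.2 236.1]
rim far-y side [355.  246.9] top [356.6 197.8]
rim near-y side [320.  278.3] top [359.6 248.8]
rim near+y side [286.3 256.9] top [321.  249.5]
```

View pics/s0d.png

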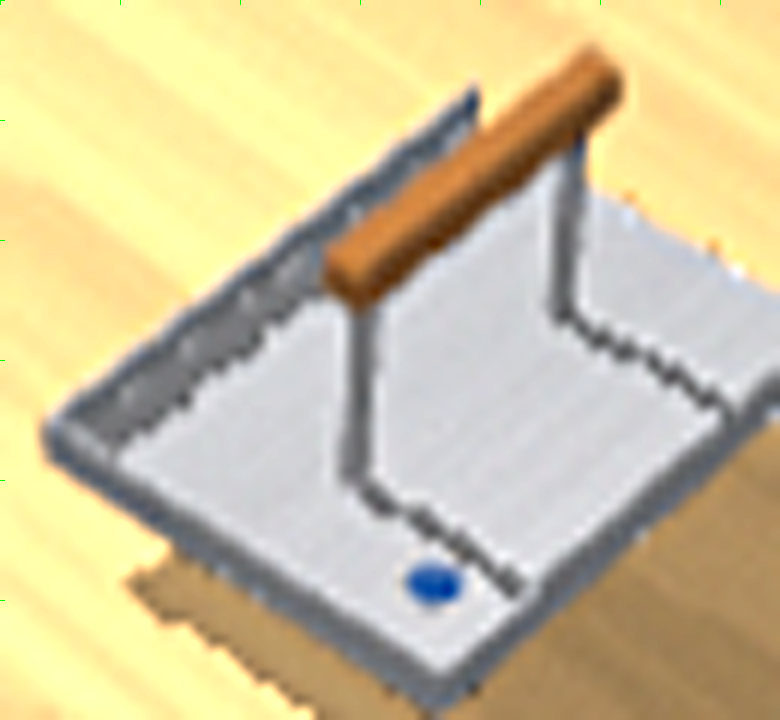

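View pics/t11d.png

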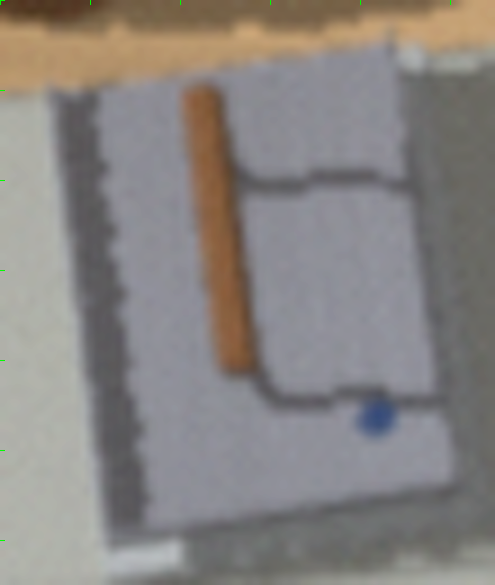

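```bash
python3 -c "
from m import *
s=ctrl.read_state();print(s['clock'],s['force'].round(2),s['qd'].round(3));print(ctrl.finish_job())"
```

```text
22.6667 [ 1.48  0.64 -0.79] [-0.03 -0.   -0.01  0.01  0.   -0.   -0.  ]
the job is handed in; nothing more can be done
None
```

The steel tray is on the scale with its blue-dot foot in the brass cone. I let go of it, then pressed the tare button fully down and released it. I handed the job in at 22.7 s of the 72 s allowed.

**Seating:** I aligned the dot over the cone to within about 0.5 mm in both views, then felt the feet in with sub-millimetre corrections. The press on the carrier peaked at about 6 to 7 N in the readings, well under 20 N. The tool stopped at 145.7 to 145.8 mm, against a predicted home height of 145.9 mm. I could not see the feet themselves.

**Tare:** The button reached its hard stop at 12.5 N, about 5 mm down. The last pictures show it up again.

**Last checks:**
- **Height:** The blue dot measured 77.56 mm up, against 77.5 mm for a home tray. The dot stayed within 0.1 px in both views through the tare press.
- **Levelness:** This check was weaker. My hand-picked handle ends, rim corners and post bases scattered by 1 to 3 mm in height. The post bases alone hinted at a tilt of up to 2.5 mm, which I put down to picking noise. So confidence that the groove and flat feet are fully home rests on the force and height readings.
- **Other checks:** Nothing else appeared to have moved, and the gripper hangs clear of everything at about 240 mm.

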